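# Line up the air cleaner's quarter-turn fastener and hold its filter cover home

## Task

The desk air cleaner lies on its back for a filter change, and its hinged cover rides up on the filter's springy foam because the foot of its quarter-turn fastener lies across the slot below. Turn the fastener's wing anticlockwise (seen from above) until it comes against its stop, pointing straight at the hinge so that the foot lines up with its slot; then press the cover down until it is flush in its frame and keep holding it there so that I can put in the two corner screws: finish while still pressing it home, with the fastener still lined up and not locked. Leave the cup, the dye bottle, the jar and the screwdriver beside it where they are.

Things in the scene. Friction and masses are not known exactly. Their poses are not given: they have to be found in the camera images.
- purifier: Air cleaner lying on its back, off-white box 320 (x) by 270 (y) by 110 mm high, fixed. Origin: centre of its underside, on the desk. Its top is a frame, rim 110 mm up and 33 mm wide, round a recess 254 by 204 mm that takes the cover. Hinge on its +x side, away from the robot; fastener near its -x side. Place and yaw vary.
- cover (a joint): Angle of the hinged cover (rad), a panel 250 (x) by 200 (y) by 8 mm. 0 = flush in the frame, a hard stop; grows as it opens upward. Starts near 0.06, front edge 15 mm proud on the foam. Pressed down at the fastener, about 12 N brings it flush (more nearer the hinge); let go, it springs back. With the foot across its slot it stops at about 0.05.
- cover_hinge (a point): Middle of the cover's hinge line, which runs along the purifier's y: 123 mm along +x from the purifier's origin, 106 mm up. The cover's top face is 4 mm above it when flush.
- fastener (a joint): Turn of the quarter-turn fastener in the cover (rad): 0 = its stop, wing pointing at the hinge (along the purifier's x), foot in line with the slot; pi/2 = other stop, wing across. Grows clockwise seen from above, so turn it anticlockwise. Starts between 0.75 and 1.4. Friction about 0.05 N m. The foot passes the slot within about 0.14 rad of 0.
- wing (a point): Centre of the fastener's black wing, on its upright turning axis, 205 mm from the hinge line. The wing is 46 mm long (point's x) and 11 mm thick (point's y, pinch across it); it stands 6 to 32 mm above the cover's top face on a boss 30 mm across; this point is 20 mm above that face, 130 mm up with the cover flush, 143 mm at the start.
- press_spot (a point): Point on the plain top face of the cover, beside the fastener (50 mm along the purifier's +y from its axis), 205 mm from the hinge line: a place where the cover can be pressed.
- cup_mid (a point): Bystander: centre of a clear plastic cup, 92 mm across the rim, 100 mm high, standing beside the air cleaner.
- dye_bottle_mid (a point): Bystander: centre of a small dye bottle, 32 mm across, 75 mm high, standing.
- jar_mid (a point): Bystander: centre of a small paint jar, 46 mm across, 55 mm high, standing.
- screwdriver_grip (a point): Bystander: grip of a screwdriver 190 mm long lying on the desk.

How it is judged:
On the way, in this order (a step that is already met when the one before it is completed fails the run):
1. the fastener has been turned until its foot lines up with the slot (within 0.14 rad of its stop) (value of joint fastener below 0.14 rad), for 0.1 s.
2. then the cover has been pressed flush into its frame and held (value of joint cover below 0.012 rad and value of joint fastener below 0.14 rad), for 0.5 s.
At the end, for the whole second after the job is handed in: the robot finishes while pressing: the cover is within 0.012 rad of flush (front edge less than 3 mm proud) against the foam, the fastener within 0.14 rad of its lined-up stop (not locked), and the robot bears on the cover with more than 4 N (all of step 2 and contact force between any of the fingers, the arm and purifier above 4 N); the arm keeps its last pose, push and grip.
It fails at once if a bystander was moved by more than 3 cm (distance of any of cup_mid, dye_bottle_mid, jar_mid, screwdriver_grip from where it was at the start of the episode above 0.03 m).
It also fails if it takes over 32 s, if anything falls off the work surface, if the arm or the gripper's body presses on something with over 40 N, if the wrist force passes 120 N, or if a joint passes its speed limit or range.

## Robot

A 6-joint arm with a two-finger parallel gripper is mounted at the origin on the work surface. World frame = base frame: x ahead of the robot, y to its left, z up, the work surface at z = 0. Lengths are in m, angles in rad, forces in N, time in s.
With the tool pointing down it reaches from about 0.425 to 0.925 m from the base axis. Payload 12.5 kg.
Tool frame: the origin (TCP) lies where the fingers leave the gripper's body, on its centre line; the fingertips stand 73 mm ahead of it and the grasp point (between the pads) lies r.grip_point_offset ahead of it (r.grip_point_offset is the distance from the TCP to the grasp point, in m); z points along the fingers, y is the line along which they close (so a half turn about z gives the same grasp; the last joint's range is limited). The gripper opens to 85 mm and grips with 20 to 120 N. Pads are 22 mm wide; open, the fingers measure 114 mm over their backs; the gripper's body (76 mm by 85 mm) begins 54 mm behind the grasp point. The pads swing forward as they close: fully open they stand 13 mm farther back than shut.
Start: joints at [-1.334, 0.491, 1.559, -0, 1.092, -0.106], TCP at [0.21, -0.589, 0.304] pointing down, gripper open.
Joint ranges: [-3.1, 3.1], [-0.84, 2.19], [0.05, 2.79], [-1.13, 4.28], [0.06, 2.93], [-2.69, 2.69]. Speed limits (rad/s): [2.22, 2.22, 2.79, 3.14, 3.14, 3.14].

## Interface

Orientations are given as [roll, pitch, yaw] about the fixed x, y, z axes, in that order (R = Rz(yaw) Ry(pitch) Rx(roll)).
In Python, from rig import r gives the robot as it stands.
- The arm moves only by the shell command python3 -m crank 'ROWS' [OPENING] [FORCE]. ROWS is JSON, a list of rows, each a list of 2 entries, a list of its own where there are three numbers: the shift along the world's x, y, z in m, then the turn about the world's z in rad. In form: [[[x, y, z], yaw], ...]. A call has 1 to 5 rows; each row is the pose to reach, as a shift and turn from the pose commanded when the call began; what a row does not reach only later rows make up. A row lasts 1/8 s, in which the tool goes at most 62.5 mm and 10.7 degrees, less where a joint would pass 70% of its speed; a pose out of reach is approached as far as the arm can. A call with a gripper value outside its range is refused whole. OPENING is the gripper command: -1 is shut, 1 is fully open, values between are in proportion, set as the call begins (- or left out, the last holds). The fingers move at their own pace and stop on an object; FORCE is the grip in N (left out, the last holds). Time passes only in rows, so rows that repeat a pose let the fingers close. It gives the time, the measured TCP pose, the force, the opening and the grip force at its end, in the units of the state.
- r.get_state(): the state, without advancing time (a new reading comes with each control period).
- r.snapshot(name): name is "scene" or "top"; returns a dict with "frame" (420x560x3 uint8, blue, green, red), "z_map" (420x560 float32, m along the optical axis (not along the pixel's ray), 0 where there is no reading), "intrinsics" (3x3 intrinsics, pixels), "extrinsics" (4x4, takes a point from camera to world coordinates). Camera axes: x right, y up, looking along -z (the intrinsics and any distortion apply to the point x, -y, -z); pixel columns grow to the right and rows downward; lengths in m; the calibration is good to about 2 mm. A picture is of the moment at which its call begins.
- r.sign_off(): hands the job in; it is judged then, once.
The state is a dict: "time_s": time; "joints": joint angles; "qvel": joint speeds; "tau": joint torques, N m; "tool_pos": TCP position; "orientation": TCP orientation; "contact_force": force on the tool from outside, world axes, zero at the start; "torque": the same for the moment, N m; "finger_gap": finger opening in m; "finger_force": force on a finger pad.
Only numpy, scipy, OpenCV 4.12 (cv2) and the standard library are available. Lean on these libraries where they do the work, as an engineer would, in place of code of your own. Each camera call takes 0.05 s, during which the arm holds its last target. There are 200 camera calls.

## Working session

There is one attempt and no reset: what is moved stays moved. The work goes in short steps, Python scripts to look and compute and a shell command to move; the robot and the scene stay as the last step left them, time stands still between calls to the robot, and variables do not carry over. Pictures are saved under pics/ and viewed, at most 10 in all, crops included, and the job is handed in when it is done.

```bash
mkdir -p pics; ls; cat > h.py <<'E'
from rig import r
import numpy as np, cv2
def cam(n):
    s=r.snapshot(n); return s
def world(s,u,v,z=None):
    K=s["intrinsics"];T=s["extrinsics"]
    d=np.array([(u-K[0,2])/K[0,0],-(v-K[1,2])/K[1,1],-1.0])
    D=T[:3,:3]@d;o=T[:3,3]
    if z is None: t=s["z_map"][int(v),int(u)]
    else: t=(z-o[2])/D[2]
    return o+t*D
def cloud(s):
    K=s["intrinsics"];T=s["extrinsics"];Z=s["z_map"]
    v,u=np.mgrid[:Z.shape[0],:Z.shape[1]]
    P=np.stack([(u-K[0,2])/K[0,0]*Z,-(v-K[1,2])/K[1,1]*Z,-Z],-1)
    W=P@T[:3,:3].T+T[:3,3]; W[Z==0]=np.nan
    return W
E
python3 - <<'E'
from h import *
import pickle
for n in("scene","top"):
    s=cam(n); cv2.imwrite(f"pics/{n}1.png",s["frame"]); pickle.dump(s,open(n+".pkl","wb"))
    print(n,s["intrinsics"].round(1).tolist(),s["extrinsics"].round(3).tolist())
print(r.get_state(),r.grip_point_offset)
E
```

```text
pics
scene [[391.1, 0.0, 277.8], [0.0, 391.1, 212.9], [0.0, 0.0, 1.0]] [[-0.577, -0.693, 0.433, 0.876], [0.817, -0.492, 0.3, 0.261], [0.005, 0.527, 0.85, 0.773], [0.0, 0.0, 0.0, 1.0]]
top [[508.6, 0.0, 283.9], [0.0, 508.6, 207.4], [0.0, 0.0, 1.0]] [[0.015, 0.989, -0.146, 0.398], [-1.0, 0.015, 0.0, 0.015], [0.003, 0.146, 0.989, 1.187], [0.0, 0.0, 0.0, 1.0]]
{'time_s': 0.1, 'joints': array([-1.33363233e+00,  4.91521039e-01,  1.55937463e+00,  1.46318312e-05,
        1.09169995e+00, -1.05593484e-01]), 'qvel': array([-3.61485405e-04, -1.85609375e-03, -2.66659794e-03, -1.03561485e-04,
       -3.18785837e-04,  3.74800144e-05]), 'tau': array([ 2.44667754e-03, -6.19447947e+01, -2.62027377e+01, -1.63814584e-04,
        2.88908661e-03,  2.91985521e-05]), 'tool_pos': array([ 0.21005296, -0.58851933,  0.3033774 ]), 'orientation': array([-3.14059664e+00, -1.18615408e-04,  3.42750668e-01]), 'contact_force': array([0.12366686, 0.00316144, 0.36785311]), 'torque': array([-0.00896963,  0.02646619,  0.02524178]), 'finger_force': 0.0, 'finger_gap': 0.08535541252029752} 0.0539
```

View pics/top1.png

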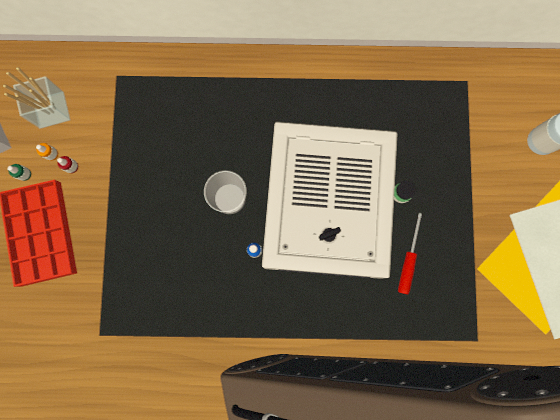

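View pics/scene1.png

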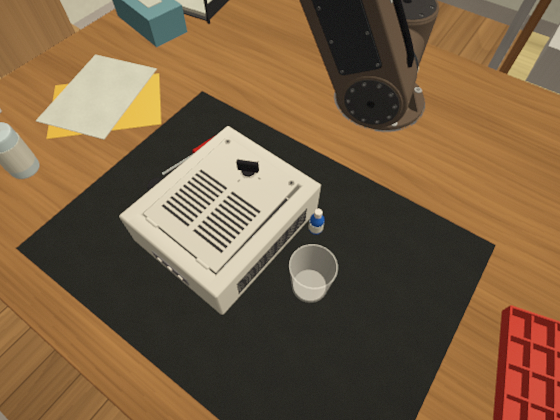

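The top view shows the purifier with corners at about (275,123), (397,131), (389,277), (263,268) and the black wing at (330,234). The cup (225,192) and bottle (253,250) are on its left, the jar (404,190) and screwdriver (408,260) on its right. The scene view shows the wing at (247,166).

```bash
python3 - <<'E'
from h import *
import pickle
S={n:pickle.load(open(n+".pkl","rb")) for n in("scene","top")}
boxes={"top":(308,215,352,252),"scene":(228,150,270,185)}
for n,s in S.items():
    W=cloud(s); g=s["frame"].max(2)
    x0,y0,x1,y1=boxes[n]
    m=np.zeros(g.shape,np.uint8); m[y0:y1,x0:x1]=(g[y0:y1,x0:x1]<60)
    nl,L,st,_=cv2.connectedComponentsWithStats(m); k=1+np.argmax(st[1:,4]); v,u=np.where(L==k)
    P=W[v,u]; P=P[np.isfinite(P[:,2])]
    print(n,len(u),"z pct",np.percentile(P[:,2],[5,50,95]).round(4), "centre px",u.mean(),v.mean())
    T=P[P[:,2]>np.percentile(P[:,2],95)-.006]
    (c,sz,a)=cv2.minAreaRect((T[:,:2]*1000).astype(np.float32)); print("top rect",c,sz,a,len(T))
    U,_,Vt=np.linalg.svd(T[:,:2]-T[:,:2].mean(0)); print("axis yaw deg",np.degrees(np.arctan2(Vt[0,1],Vt[0,0])),T.mean(0))
    # rim of the box
    M=np.nan_to_num(((W[...,2]>.095)&(W[...,2]<.16)&(W[...,0]>.35)&(W[...,0]<.95)&(abs(W[...,1])<.35)).astype(np.uint8))
    nl,L,st,_=cv2.connectedComponentsWithStats(M); k=1+np.argmax(st[1:,4]); Q=W[L==k]
    Q=Q[Q[:,2]<.135]
    print("purifier",cv2.minAreaRect((Q[:,:2]*1000).astype(np.float32)),len(Q))
    crop=cv2.resize(s["frame"][y0-10:y1+10,x0-10:x1+10],None,fx=6,fy=6,interpolation=cv2.INTER_CUBIC); cv2.imwrite(f"pics/c_{n}.png",crop)
# triangulate wing blob centre
E
python3 - <<'E'
import cv2,numpy as np
a=cv2.imread("pics/c_top.png");b=cv2.imread("pics/c_scene.png")
h=max(a.shape[0],b.shape[0]);f=lambda i:np.pad(i,((0,h-i.shape[0]),(0,0),(0,0)))
cv2.imwrite("pics/both.png",np.hstack([f(a),f(b)]))
E
```

```text
scene 244 z pct [0.1261 0.142  0.1541] centre px 247.40573770491804 167.19672131147541
top rect (498.5536193847656, -78.75218963623047) (8.314773559570312, 41.68055725097656) 23.773862838745117 85
axis yaw deg 113.84927201621053 [ 0.49888079 -0.07761017  0.15258079]
purifier ((576.5873413085938, -86.22792053222656), (271.13714599609375, 320.5032958984375), 86.18761444091797) 17540
top 179 z pct [0.1283 0.1538 0.158 ] centre px 329.2122905027933 233.84357541899442
top rect (499.25091552734375, -78.09127044677734) (10.623255729675293, 44.254638671875) 22.873092651367188 105
axis yaw deg -65.55614563112754 [ 0.49893128 -0.07837116  0.15559524]
purifier ((579.3367309570312, -84.30973815917969), (270.38092041015625, 320.4725036621094), 86.11390686035156) 17954
```

View pics/both.png

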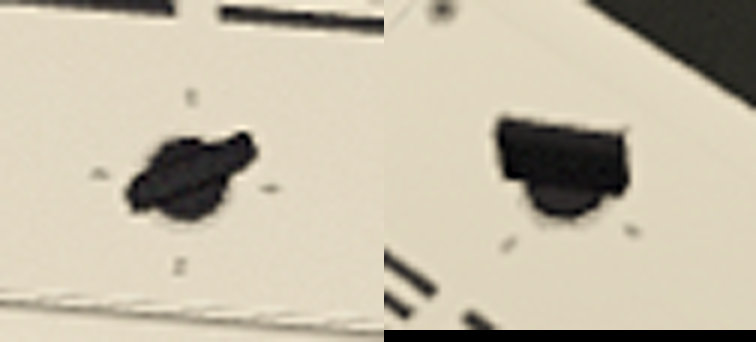

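Purifier yaw is about −3.9° and its centre about (0.578, −0.085). The wing is at (0.498, −0.078), top at z≈0.155, yaw −66°, so the fastener reads about 1.08 rad. These agree with the given sizes. I'll move above it with tool yaw 1.99.

```bash
python3 -m crank '[[[0.029,0.051,0],0.165],[[0.058,0.102,0],0.33],[[0.087,0.153,0],0.495],[[0.116,0.204,0],0.66],[[0.145,0.255,0],0.825]]' 1
python3 -m crank '[[[0.029,0.051,0],0.165],[[0.058,0.102,0],0.33],[[0.087,0.153,0],0.495],[[0.116,0.204,0],0.66],[[0.144,0.255,0],0.825]]'
python3 -m crank '[[[0,0,-0.01],0],[[0,0,-0.02],0]]'
python3 - <<'E'
from h import *
s=cam("scene"); cv2.imwrite("pics/s2.png",cv2.resize(s["frame"][60:260,150:390],None,fx=3,fy=3))
E
```

```text
time_s: 0.72
tool_pos: [0.3557, -0.3319, 0.3038]
orientation: [-3.142, -0.0, 1.173]
contact_force: [1.5, 0.2, -0.3]
finger_gap: 0.0853
finger_force: 0.0
time_s: 1.35
tool_pos: [0.4998, -0.0768, 0.3038]
orientation: [-3.142, -0.0, 1.998]
contact_force: [1.6, 0.4, -0.1]
finger_gap: 0.0854
finger_force: 0.0
time_s: 1.6
tool_pos: [0.4988, -0.0786, 0.2831]
orientation: [-3.141, -0.0, 1.992]
contact_force: [-0.0, -0.4, 1.3]
finger_gap: 0.0852
finger_force: 0.0
```

View pics/s2.png

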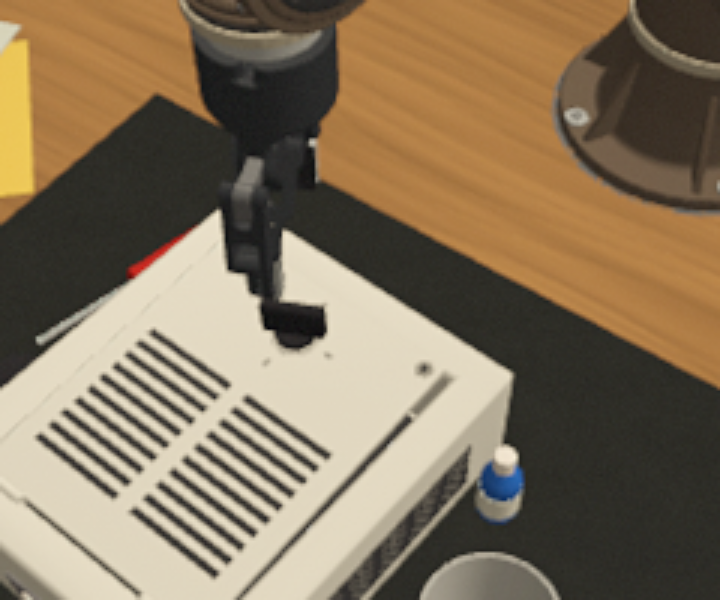

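The open fingers straddle the wing (crop px 295,318), with nothing nearby. I'll descend and close.

```bash
python3 -m crank '[[[0,0,-0.03],0],[[0,0,-0.055],0],[[0,0,-0.079],0],[[0,0,-0.079],0]]' -0.2 
python3 -m crank '[[[0,0,0],0],[[0,0,0],0],[[0,0,0],0],[[0,0,0],0],[[0,0,0],0]]' -1 35
```

```text
time_s: 2.15
tool_pos: [0.4982, -0.0798, 0.2037]
orientation: [-3.139, -0.002, 1.99]
contact_force: [-0.0, -0.7, 1.4]
finger_gap: 0.0341
finger_force: 0.0
time_s: 2.78
tool_pos: [0.4973, -0.08, 0.2055]
orientation: [-3.137, -0.0, 1.993]
contact_force: [-13.3, -13.4, 1.3]
finger_gap: 0.0102
finger_force: 35.8
```

```bash
python3 -m crank '[[[-0.001,-0.001,0],0.1],[[-0.001,-0.001,0],0.25],[[-0.001,-0.001,0],0.4],[[-0.001,-0.001,0],0.55],[[-0.001,-0.001,0],0.55]]'; python3 -c "
from rig import r;print(r.get_state()['torque'])"
```

```text
time_s: 3.4
tool_pos: [0.4971, -0.0802, 0.2056]
orientation: [-3.14, -0.001, 2.545]
contact_force: [-5.8, -4.7, -0.4]
finger_gap: 0.0102
finger_force: 34.0
[-0.95814759  1.3265216   0.09109026]
```

```bash
python3 -m crank '[[[-0.0005,-0.0005,0],0.15],[[-0.0005,-0.0005,0],0.3],[[-0.0005,-0.0005,0],0.42],[[-0.0005,-0.0005,0],0.51],[[-0.0005,-0.0005,0],0.53]]'; python3 - <<'E'
from h import *
print(r.get_state()['torque'])
s=cam("scene"); cv2.imwrite("pics/s3.png",cv2.resize(s["frame"][90:220,180:330],None,fx=4,fy=4))
E
```

```text
time_s: 4.03
tool_pos: [0.4971, -0.0802, 0.2056]
orientation: [3.141, -0.001, 3.073]
contact_force: [-3.5, 0.4, -0.7]
finger_gap: 0.0099
finger_force: 34.3
[ 0.28371253  0.87062339 -0.06458204]
```

View pics/s3.png

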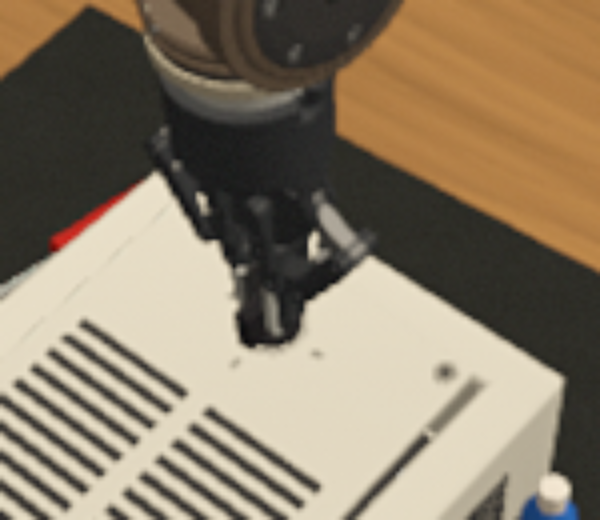

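The fingers hold the wing (crop px 270,315), now pointing at the hinge. I'll turn slightly further to feel the stop.

```bash
python3 -m crank '[[[0,0,0],0.03],[[0,0,0],0.06],[[0,0,0],0.06]]'; python3 -c "
from rig import r;print(r.get_state()['torque'])"
```

```text
time_s: 4.45
tool_pos: [0.4971, -0.0801, 0.205]
orientation: [3.141, -0.001, 3.131]
contact_force: [-5.9, 1.6, 2.0]
finger_gap: 0.0107
finger_force: 44.8
[ 0.17752696  1.13897259 -0.87666943]
```

Wrist moment of 0.88 N·m shows it's at the stop. I'll ease the twist, grip harder and press down.

```bash
python3 -m crank '[[[0,0,0],-0.04],[[-0.0003,0,-0.003],-0.04],[[-0.0006,0,-0.006],-0.04],[[-0.001,0,-0.009],-0.04],[[-0.001,0,-0.009],-0.04]]' -1 60; python3 -m crank '[[[0,0,-0.002],0],[[0,0,-0.004],0],[[0,0,-0.004],0]]'; python3 -c "
from rig import r;print(r.get_state()['torque'])"
```

```text
time_s: 5.08
tool_pos: [0.4962, -0.0801, 0.1968]
orientation: [3.141, 0.0, 3.092]
contact_force: [-10.9, 2.3, 13.8]
finger_gap: 0.0096
finger_force: 60.5
time_s: 5.45
tool_pos: [0.4959, -0.0801, 0.1939]
orientation: [-3.141, 0.0, 3.092]
contact_force: [-15.8, 2.0, 27.6]
finger_gap: 0.0096
finger_force: 62.6
[ 0.28030168  2.02034705 -0.39446805]
```

```bash
python3 -m crank '[[[0,0,-0.001],0],[[0,0,-0.001],0]]'; python3 - <<'E'
from h import *
import pickle
for n in("scene","top"):
    s=cam(n)
    for nm,q in(("before",pickle.load(open(n+".pkl","rb"))),("now",s)):
        W=cloud(q); c,sn=np.cos(-.068),np.sin(-.068)
        X=W[...,0]-.578; Y=W[...,1]+.085
        lx=c*X+sn*Y; ly=-sn*X+c*Y; Z=W[...,2]
        out=[]
        for a,b in((.08,.095),(-.05,-.03),(-.115,-.098),(-.152,-.136)):
            for s0 in (1,-1):
                m=(lx>a)&(lx<b)&(s0*ly>.045)&(s0*ly<.08)
                out.append((round(float(np.nanmedian(Z[m])),4),int(m.sum())))
        print(n,nm,out)
print(r.get_state()['torque'])
cv2.imwrite("pics/s4.png",cv2.resize(cam("scene")["frame"][90:260,160:350],None,fx=3.5,fy=3.5))
E
```

```text
time_s: 5.7
tool_pos: [0.496, -0.0801, 0.1937]
orientation: [-3.141, 0.001, 3.092]
contact_force: [-20.0, 3.2, 39.2]
finger_gap: 0.0101
finger_force: 64.4
scene before [(0.1118, 130), (0.1123, 113), (0.1191, 148), (0.1191, 127), (0.1228, 113), (0.1228, 98), (0.1099, 99), (0.1098, 83)]
scene now [(0.1101, 130), (0.1101, 111), (0.3788, 774), (0.3629, 242), (0.4385, 1021), (0.4523, 62), (0.4395, 584), (nan, 0)]
top before [(0.114, 107), (0.1141, 108), (0.1209, 149), (0.1207, 155), (0.1247, 138), (0.1241, 134), (0.1113, 130), (0.1113, 126)]
top now [(0.1117, 107), (0.1119, 110), (0.3999, 174), (0.394, 21), (0.4843, 242), (0.4638, 75), (0.5328, 298), (0.4928, 21)]
[ 0.4448607   2.59989281 -0.40438886]
  return np.nanmean(a, axis, out=out, keepdims=keepdims)
```

View pics/s4.png

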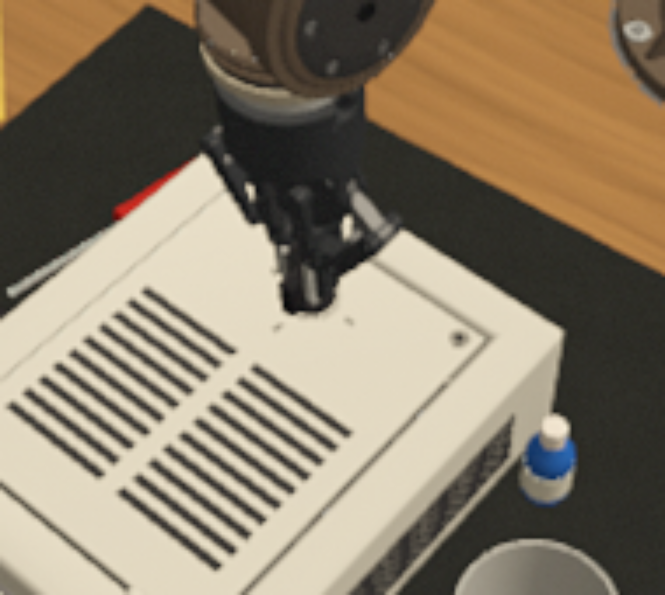

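The cover now looks flush: an even seam all round and the front corner (crop px 460,338) level with the rim. I'll ease the force a little, hold, and check the slope numerically.

```bash
python3 -m crank '[[[0,0,0.0005],0],[[0,0,0.0005],0],[[0,0,0.0005],0],[[0,0,0.0005],0],[[0,0,0.0005],0]]'; python3 - <<'E'
from h import *
for n in("scene","top"):
    W=cloud(cam(n)); c,s=np.cos(-.068),np.sin(-.068)
    X=W[...,0]-.578; Y=W[...,1]+.085
    lx=c*X+s*Y; ly=-s*X+c*Y; Z=W[...,2]
    m=(lx>-.115)&(lx<.1)&(abs(ly)<.09)&(Z>.106)&(Z<.127)
    A=np.c_[lx[m],np.ones(m.sum())]; k=np.linalg.lstsq(A,Z[m],rcond=None)[0]
    f=m&(lx<-.095); rim=(abs(ly)>.11)&(abs(ly)<.13)&(abs(lx)<.15)&(Z<.13)&(Z>.1)
    print(n,"slope",k,"front",np.median(Z[f]),f.sum(),"rim",np.median(Z[rim]))
E
```

```text
time_s: 6.48
tool_pos: [0.496, -0.0801, 0.1938]
orientation: [-3.141, 0.001, 3.092]
contact_force: [-17.5, 2.5, 33.3]
finger_gap: 0.0097
finger_force: 63.2
scene slope [0.00024237 0.11005477] front 0.10972475617965394 365 rim 0.10973488802725873
top slope [0.0018968  0.11173178] front 0.11162620489646158 94 rim 0.11132428518206516
```

The cover is flush (slope ≈ 0, front level with the rim) and pressed with 33 N, and the wing is held against its stop.

```bash
python3 -c "
from rig import r;print(r.sign_off())"
```

```text
the job is handed in; nothing more can be done
None
```

The job is handed in: the fastener is turned against its stop and lined up, the cover measures flush with its rim and the arm is still pressing it with about 33 N, and nothing touched the cup, bottle, jar or screwdriver; the sign-off returned no verdict.

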